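# Put up the scrap pail's carry handle and carry the pail to its mat

### The job

Lift the steel scrap pail out of the white drying rack and set it down upright on the worktop, clear of the rack. Then swing its folded carry handle up until it clicks home upright and stays there by itself, and carry the pail by that handle to the round cork mat. Leave it standing wholly on the mat with the handle still locked up, and do not tip the pail or push the other things about.

Things in the scene. Friction and masses are not known exactly. Their poses are not given: they have to be found in the camera images.
- pail: Open round double-walled steel scrap pail, empty, 0.6 to 0.9 kg. Outer diameter 92 mm (88 at the foot), height 95 mm, wall 8 mm thick, inner floor 12 mm up. Origin: centre of its underside; z up. Folded, the handle stands out on its -x side. It starts upright in the rack, underside 8 mm above the worktop. A push of 1 to 2 N at the raised handle can slide or tip it.
- pail_rim (a point): Middle of the pail's 8 mm thick wall at the top of the rim on its +x side, the side away from the folded handle, at (42, 0, 95) mm in the pail's frame; axes as the pail's. The rim is free here to be pinched, one finger inside and one outside.
- pail_hinge (a point): Middle of the handle's hinge axis, which runs along the pail's y axis, at (0, 0, 80) mm in the pail's frame; axes as the pail's. Hinge pins and the handle's side bars stick out to y = +-67 mm.
- handle (a joint): Hinge of the pail's stiff carry handle, rad. 0 = folded on its stop, pointing to the pail's -x side, 15 degrees below level. 1.833 (105 degrees) = upright above the pail, the end stop, where a spring detent holds it. Grows as it swings up. Turning it takes up to 0.12 N m (1.2 N at the grip). Let go before 1.3 it falls back to folded; from 1.6 on the detent pulls it home.
- handle_grip (a point): Centre of the handle's black grip, a round bar 14 mm thick and 86 mm long, parallel to the pail's y, 105 mm from the hinge axis; turns with the handle (axes as the pail's when folded). Folded: 53 mm above the pail's underside, 101 mm out, 48 mm clear of the pail. Upright: on the pail's axis, 185 mm above its underside. It is a sleeve that rolls freely on its bar.
- rack: White plastic drying rack, a fixed open tray 182 mm (x) by 160 mm (y), walls 70 mm high (45 mm at the +x end), 6 mm thick, floor 8 mm thick. Origin: centre of its underside on the worktop. The pail stands in it about 30 mm to +x of the centre, turned the same way; the folded grip lies sunk close to the -x wall, so the handle cannot be taken in the rack.
- mat: Round cork mat, fixed, 160 mm in diameter and 6 mm thick. Origin: centre of its underside on the worktop. The worktop between rack and mat is bare.
- egg_cup: Bystander: pale egg cup, 49 mm wide, 62 mm high, loose. Origin: centre of its underside.
- garlic: Bystander: garlic bulb, 54 mm wide, 53 mm high, loose. Origin: centre of its underside.
- salt_shaker: Bystander: grey and clear salt shaker, 44 mm wide, 90 mm high, loose. Origin: centre of its underside.
- tin_tomato: Bystander: dark blue food tin, 75 mm wide, 58 mm high, loose. Origin: centre of its underside.

How it is judged:
On the way, in this order (a step that is already met when the one before it is completed fails the run):
1. the pail stands upright on the worktop, out of the rack and let go (height (world z) of pail between -0.004 and 0.004 m and horizontal distance between pail and rack above 0.11 m and angle between pail's own z axis and vertical below 0.06 rad and contact force between the fingers and pail below 0.2 N and linear speed of pail below 0.02 m/s), for 0.2 s.
2. the handle is swung up home into its upright detent while the pail stands upright (value of joint handle above 1.76 rad and angle between pail's own z axis and vertical below 0.1 rad and height (world z) of pail below 0.02 m), for 0.2 s.
3. the pail hangs from the fingers by the handle's grip, handle up (height (world z) of pail above 0.02 m and value of joint handle above 1.6 rad and distance between the grasp point and handle_grip below 0.04 m and contact force between the fingers and pail above 1 N), for 0.2 s.
At the end, for the whole second after the job is handed in: The pail stands at rest, upright within 3 degrees, let go, wholly on the cork mat (its axis within 36 mm of the mat's centre), with the handle locked upright (joint above 1.76 rad) (horizontal distance between pail and mat below 0.036 m and height (world z) of pail between 0.002 and 0.01 m and angle between pail's own z axis and vertical below 0.05 rad and value of joint handle above 1.76 rad and linear speed of pail below 0.02 m/s and contact force between the fingers and pail below 0.2 N); the robot touches nothing.
It fails at once if the pail is tipped by more than 25 degrees (angle between pail's own z axis and vertical above 0.44 rad).
It fails at once if a bystander is shifted by more than 30 mm (distance of any of egg_cup, garlic, salt_shaker, tin_tomato from where it was at the start of the episode above 0.03 m).
It also fails if it takes over 66 s, if anything falls off the work surface, if the arm or the gripper's body presses on something with over 40 N, if the wrist force passes 120 N, or if a joint passes its speed limit or range.

### The arm

A 6-joint arm with a two-finger parallel gripper is mounted at the origin on a cart in front of the work surface, level with it; the furniture and walls round the work are solid. World frame = base frame: x ahead of the robot, y to its left, z up, the work surface at z = 0. Lengths are in m, angles in rad, forces in N, time in s.
With the tool pointing down it reaches from about 0.275 to 0.825 m from the base axis. Payload 4.9 kg.
Tool frame: the origin (TCP) lies at the very end of the fingers, on their centre line; the grasp point (between the pads) lies 19 mm behind it; z points along the fingers, y is the line along which they close (so a half turn about z gives the same grasp; the last joint's range is limited). The gripper opens to 85 mm and grips with 20 to 120 N. Pads are 22 mm wide; open, the fingers measure 114 mm over their backs; the gripper's body (76 mm by 85 mm) begins 54 mm behind the grasp point. The pads swing forward as they close: fully open they stand 13 mm farther back than shut.
Start: joints at [-1.319, 0.326, -0.193, 1.052, 0, 1.437], TCP at [0.207, -0.51, 0.231] pointing down, gripper open.
Joint ranges: [-2.65, 2.65], [-0.97, 1.79], [-1.3, 1.35], [-1.93, 2.1], [-1.47, 1.37], [-3.14, 3.14]. Speed limits (rad/s): [2.57, 2.57, 3.14, 3.14, 3.14, 3.14].

### API

Orientations are given as a 3x3 rotation matrix whose columns are the frame's x, y, z axes.
In Python, from cell import * gives the robot as it stands.
- The arm moves only by the tool step_arm, never from a script. Its argument "steps" is a list that holds one entry, the list of rows, each a list of 6 numbers: the shift along the world's x, y, z scaled (see below), then the turn, a rotation vector about the world's x, y, z scaled (see below). A call has 1 to 20 rows; each row is the pose to reach, as a shift and turn from the pose commanded when the call began, turning the shorter way round; what a row does not reach only later rows make up. The controller multiplies each number of a shift by 30 cm and each number of a turn by pi rad. A row lasts 1/10 s, in which the tool goes at most 50 mm and 8.59 degrees, less where a joint would pass 70% of its speed; a pose out of reach is approached as far as the arm can. A call with a number of a shift or a turn outside -1 to 1 is refused whole. A call with a gripper value outside its range is refused whole. "gripper" is the opening, from 0 (shut) to 1 (fully open), set as the call begins (left out, the last holds). The fingers move at their own pace and stop on an object; "newtons" is the grip in N (left out, the last holds). Time passes only in rows, so rows that repeat a pose let the fingers close. It gives the time, the measured TCP pose, the force, the opening and the grip force at its end, in the units of the state.
- get_state(): the state, without advancing time (a new reading comes with each control period).
- grab_frame(name): name is "scene" or "top" or "wrist"; returns a dict with "image" (420x560x3 uint8, red, green, blue), "fx", "fy", "cx", "cy" (pixels), "k1" (the pictures are not rectified: a ray, as slopes to the right and down, at radius r is drawn at 1 + k1 r^2 times it, then the intrinsics apply), "world_to_cam" (4x4, takes a point from world to camera coordinates); the wrist camera has in their place "hand_eye" (4x4, takes a point from camera to tool coordinates, whose origin is the TCP and whose axes are the flange's). Camera axes: x right, y up, looking along -z (the intrinsics and any distortion apply to the point x, -y, -z); pixel columns grow to the right and rows downward; lengths in m; the calibration is good to about 2 mm. A picture is of the moment at which its call begins: read the wrist's pose just before it. There is no depth.
- hand_in(): hands the job in; it is judged then, once.
The state is a dict: "time_s": time; "q": joint angles; "qvel": joint speeds; "tau": joint torques, N m; "position": TCP position; "tool_rot": TCP orientation; "ft_force": force on the tool from outside, world axes, zero at the start; "wrist_torque": the same for the moment, N m; "width": opening from 0.0 (shut) to 1.0 (fully open); "finger_force": force on a finger pad.
Only numpy, scipy, OpenCV 4.12 (cv2) and the standard library are available. Lean on these libraries where they do the work, as an engineer would, in place of code of your own. Each camera call takes 0.05 s, during which the arm holds its last target. There are 200 camera calls.

## Working session

There is one attempt and no reset: what is moved stays moved. The work goes in short steps, Python scripts to look and compute and a tool call to move; the robot and the scene stay as the last step left them, time stands still between calls to the robot, and variables do not carry over. Pictures are saved under pics/ and viewed, at most 13 in all, crops included, and the job is handed in when it is done.

Besides the shell and the picture viewer there is one more tool, called after "Call:" by a JSON object that holds its "op" and its "data". step_arm: Moves the arm, as the interface text tells. Its arguments: {"type":"object","properties":{"steps":{"type":"array"},"gripper":{"type":"number"},"newtons":{"type":"number"}},"required":["steps"]}

```bash
mkdir -p pics
cat > h.py <<'E'
from cell import *
import numpy as np, cv2
def ray(f,u,v,st=None):
    x=(u-f["cx"])/f["fx"]; y=(v-f["cy"])/f["fy"]; k=f["k1"]
    a,b=x,y
    for _ in range(30):
        s=1+k*(a*a+b*b); a,b=x/s,y/s
    d=np.array([a,-b,-1.0])
    if "world_to_cam" in f:
        M=np.linalg.inv(np.array(f["world_to_cam"]))
    else:
        T=np.eye(4);T[:3,:3]=st["tool_rot"];T[:3,3]=st["position"]
        M=T@np.array(f["hand_eye"])
    return M[:3,3],M[:3,:3]@d
def plane(f,u,v,z,st=None):
    o,d=ray(f,u,v,st); return o+d*(z-o[2])/d[2]
def proj(f,p,st=None):
    if "world_to_cam" in f: W=np.array(f["world_to_cam"])
    else:
        T=np.eye(4);T[:3,:3]=st["tool_rot"];T[:3,3]=st["position"]
        W=np.linalg.inv(T@np.array(f["hand_eye"]))
    c=W@np.append(p,1); a,b=c[0]/-c[2],-c[1]/-c[2]; s=1+f["k1"]*(a*a+b*b)
    return np.array([f["fx"]*a*s+f["cx"],f["fy"]*b*s+f["cy"]])
def save(f,n): cv2.imwrite("pics/"+n,cv2.cvtColor(f["image"],cv2.COLOR_RGB2BGR))
E
python3 - <<'E'
from h import *
import pickle
s=get_state(); print(s)
fs={n:grab_frame(n) for n in("top","scene")}
pickle.dump(fs,open("f0.pkl","wb"))
for n in fs: save(fs[n],n+"0.png")
print(np.linalg.inv(fs["top"]["world_to_cam"])[:3,3],np.linalg.inv(fs["scene"]["world_to_cam"])[:3,3])
E
```

```text
{'time_s': 0.0, 'q': array([-1.31919429e+00,  3.26959513e-01, -1.93614444e-01,  1.05198081e+00,
       -2.66954261e-05,  1.43658518e+00]), 'qvel': array([-0.00127664, -0.00071733, -0.00017748, -0.00116234,  0.00012383,
       -0.00049882]), 'tau': array([-3.98349130e-04, -4.43396831e+01,  2.62440938e+01,  1.53614266e-02,
       -6.37997755e-05, -1.33669494e-05]), 'position': array([ 0.20682042, -0.50899278,  0.23048172]), 'tool_rot': array([[ 9.26492765e-01,  3.76312291e-01, -4.63627599e-04],
       [ 3.76312519e-01, -9.26491236e-01,  1.69642422e-03],
       [ 2.08838378e-04, -1.74619364e-03, -9.99998454e-01]]), 'ft_force': array([ 0.13916641, -0.08481193, -0.09403564]), 'wrist_torque': array([0.01925761, 0.05062961, 0.00675661]), 'finger_force': 0.0, 'width': 0.9956684995498135}
[0.4723844  0.07256416 0.97882257] [0.1929023  0.41721696 0.77192458]
```

View pics/top0.png

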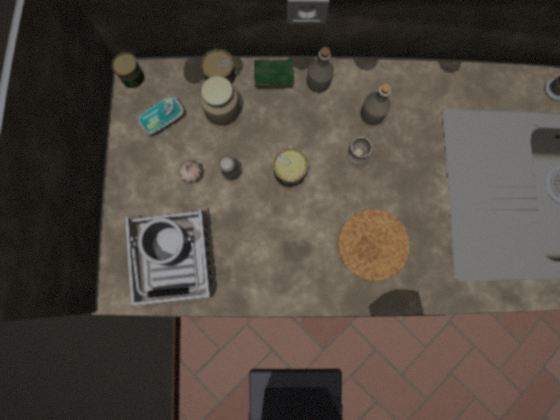

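View pics/scene0.png

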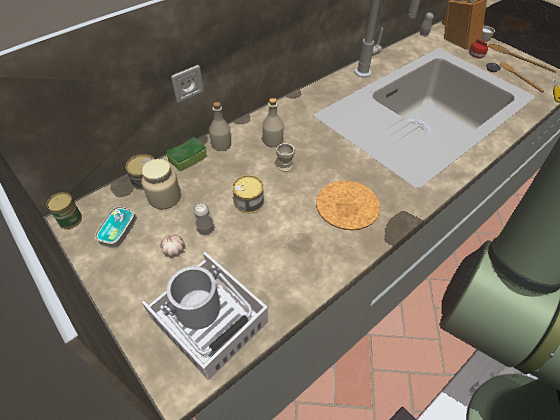

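Top view: rack corners at about (127,217), (204,210), (209,299), (131,304); pail at (165,242) with its grip at (168,292); mat at (374,244). Bystanders: garlic (190,171), shaker (229,167), tin (290,167), egg cup (361,148).

Run:
```python
from h import *
import pickle
fs=pickle.load(open("f0.pkl","rb")); f=fs["top"]
hsv=cv2.cvtColor(f["image"],cv2.COLOR_RGB2HSV)
for nm,fr in fs.items():
    h=cv2.cvtColor(fr["image"],cv2.COLOR_RGB2HSV)
    m=cv2.inRange(h,(8,140,110),(20,255,255)); m=cv2.morphologyEx(m,cv2.MORPH_OPEN,np.ones((5,5)))
    n,l,s,c=cv2.connectedComponentsWithStats(m); i=1+np.argmax(s[1:,4]); print("mat",nm,c[i],plane(fr,*c[i],.006))
for n,p,z in [("garlic",(190,171),.03),("salt",(229,166),.06),("tin",(290,166),.05),("egg",(361,149),.05),("pail",(165,242),.1),("grip",(168,292),.06),
 ("r1",(127,217),.06),("r2",(204,210),.06),("r3",(209,299),.07),("r4",(131,304),.07),("edge",(300,316),0),("ledge",(97,300),0),("jar",(220,115),.05)]:
    print(n,plane(f,*p,z).round(3))
g=fs["scene"]
print("scene garlic",plane(g,172,246,.025),"salt foot",plane(g,204,232,0))
for nm,fr,(x,y,w,h) in[("t",f,(100,190,130,130)),("s",g,(120,230,170,160))]:
    im=cv2.resize(fr["image"][y:y+h,x:x+w],None,fx=600/130 if nm=="t" else 4,fy=600/130 if nm=="t" else 3.7*1) if 0 else cv2.resize(fr["image"][y:y+h,x:x+w],(400,int(400*h/w)),interpolation=cv2.INTER_CUBIC)
    cv2.imwrite(f"pics/c{nm}.png",cv2.cvtColor(im,cv2.COLOR_RGB2BGR))
a=cv2.imread("pics/ct.png");b=cv2.imread("pics/cs.png");H=max(len(a),len(b))
pad=lambda q:cv2.copyMakeBorder(q,0,H-len(q),0,0,0)
cv2.imwrite("pics/crop.png",np.hstack([pad(a),pad(b)]))
```

```text
Traceback (most recent call last):
ValueError: attempt to get argmax of an empty sequence
```

Run:
```python
from h import *
import pickle
fs=pickle.load(open("f0.pkl","rb")); f=fs["top"]
print(f["image"][244,374])
for nm,fr in fs.items():
    h=cv2.cvtColor(fr["image"],cv2.COLOR_RGB2HSV)
    m=cv2.inRange(h,(5,130,60),(25,255,255)); m=cv2.morphologyEx(m,cv2.MORPH_OPEN,np.ones((5,5)))
    if nm=="top": m[305:]=0
    n,l,s,c=cv2.connectedComponentsWithStats(m); i=l[(244,374) if nm=="top" else (205,348)]; print("mat",nm,s[i],c[i],plane(fr,*c[i],.006))
for n,p,z in [("garlic",(190,171),.03),("salt",(229,166),.06),("tin",(290,166),.05),("egg",(361,149),.05),("pail",(165,242),.1),("grip",(168,292),.06),
 ("r1",(127,217),.06),("r2",(204,210),.06),("r3",(209,299),.07),("r4",(131,304),.07),("edge",(300,316),0),("ledge",(97,300),0),("jar",(220,115),.05)]:
    print(n,plane(f,*p,z).round(3))
g=fs["scene"]
print("scene garlic",plane(g,172,246,.025),"salt foot",plane(g,204,232,0))
R=lambda fr,x,y,w,h:cv2.resize(fr["image"][y:y+h,x:x+w],(400,400),interpolation=cv2.INTER_CUBIC)
cv2.imwrite("pics/crop.png",cv2.cvtColor(np.hstack([R(f,110,200,110,110),R(g,130,240,150,150)]),cv2.COLOR_RGB2BGR))
```

```text
[130  96  66]
mat top [     0      0    560    420 235200] [279.5 209.5] [0.65187472 0.0658746  0.006     ]
mat scene [ 317  181   63   48 2388] [347.76968174 204.62144054] [ 0.57071428 -0.13779861  0.006     ]
garlic [0.733 0.263 0.03 ]
salt [0.736 0.174 0.06 ]
tin [0.739 0.043 0.05 ]
egg [ 0.778 -0.112  0.05 ]
pail [0.569 0.293 0.1  ]
grip [0.471 0.294 0.06 ]
r1 [0.626 0.387 0.06 ]
r2 [0.641 0.224 0.06 ]
r3 [0.458 0.208 0.07 ]
r4 [0.446 0.367 0.07 ]
edge [0.421 0.022 0.   ]
ledge [ 0.451  0.467 -0.   ]
jar [0.856 0.197 0.05 ]
scene garlic [0.72892963 0.26683459 0.025     ] salt foot [0.73309825 0.18236565 0.        ]
```

View pics/crop.png

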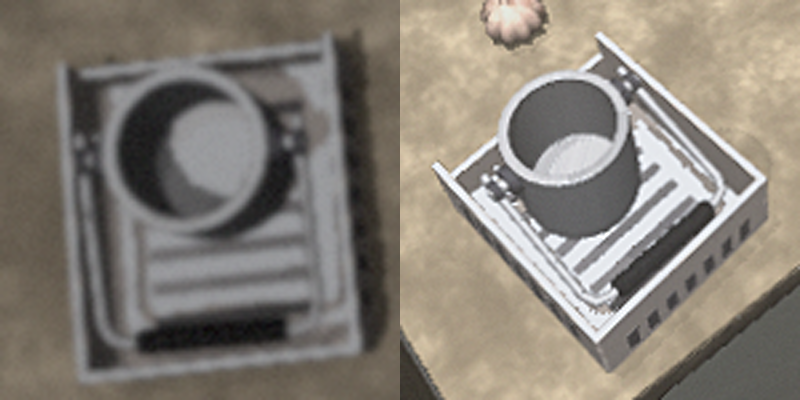

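Run:
```python
from h import *
import pickle
fs=pickle.load(open("f0.pkl","rb")); f=fs["top"];g=fs["scene"]
print("pail",plane(f,161.4,241.8,.103),plane(g,191.9,287.3,.103))
T=lambda u,v:(110+u*110/400,200+v*110/400)
S=lambda u,v:(130+(u-400)*150/400,240+v*150/400)
a,b=plane(f,*T(138,343),.061),plane(f,*T(285,330),.061); print("grip top",a,b,(a+b)/2,np.degrees(np.arctan2(-(a-b)[0],(a-b)[1])))
a,b=plane(g,*S(612,292),.061),plane(g,*S(710,210),.061); print("grip sc",a,b,(a+b)/2,np.degrees(np.arctan2(-(a-b)[0],(a-b)[1])))
P=[plane(f,*T(*p),.07) for p in[(62,65),(325,38),(360,350),(80,378)]]; print("rack",np.round(P,3),np.mean(P,0))
m=P[0]+P[1]-P[2]-P[3]; print(np.degrees(np.arctan2(m[1],m[0])))
P=[plane(g,*S(*p),.07) for p in[(437,165),(600,38),(768,180),(604,340)]]; print("rack",np.round(P,3),np.mean(P,0))
m=P[0]+P[1]-P[2]-P[3]; print(np.degrees(np.arctan2(m[1],m[0])))
h=cv2.cvtColor(f["image"],cv2.COLOR_RGB2HSV); m=cv2.inRange(h,(8,105,90),(16,255,255)); m=cv2.morphologyEx(m,cv2.MORPH_CLOSE,np.ones((3,3)));m[:190]=0;m[300:]=0;m[:,:320]=0;m[:,430:]=0
v,u=np.nonzero(m); print(h[244,374],len(u),u.min(),u.max(),v.min(),v.max(),plane(f,(u.min()+u.max())/2,(v.min()+v.max())/2,.006))
```

```text
pail [0.56911864 0.29998392 0.103     ] [0.56880555 0.30183205 0.103     ]
grip top [0.46586587 0.33480823 0.061     ] [0.47396586 0.25156661 0.061     ] [0.46991586 0.29318742 0.061     ] 5.557775576770661
grip sc [0.46661238 0.33828418 0.061     ] [0.47141485 0.25201997 0.061     ] [0.46901361 0.29515208 0.061     ] 3.1864607014162365
rack [[0.622 0.384 0.07 ]
 [0.638 0.232 0.07 ]
 [0.463 0.208 0.07 ]
 [0.446 0.364 0.07 ]] [0.54248462 0.29696534 0.07      ]
7.004841339492931
rack [[0.619 0.384 0.07 ]
 [0.635 0.234 0.07 ]
 [0.46  0.209 0.07 ]
 [0.44  0.361 0.07 ]] [0.53856127 0.2970388  0.07      ]
7.695098815114386
[ 14 126 130] 3955 338 408 209 280 [ 0.57376262 -0.13916423  0.006     ]
```

Call:
{"op": "step_arm", "data": {"steps": [[[0.15, 0.33, 0.1, 0, 0, 0], [0.35, 0.66, 0.2, 0, 0, 0.05], [0.5, 1, 0.2, 0, 0, 0.1], [0.5, 1, 0.2, 0, 0, 0.14], [0.5, 1, 0.2, 0, 0, 0.14], [0.5, 1, 0.2, 0, 0, 0.14], [0.5, 1, 0.2, 0, 0, 0.14], [0.5, 1, 0.2, 0, 0, 0.14], [0.5, 1, 0.2, 0, 0, 0.14], [0.5, 1, 0.2, 0, 0, 0.14]]]}}

```text
time_s: 1.1
position: [0.3566, -0.2102, 0.2909]
tool_rot: [[0.679, 0.734, -0.001], [0.734, -0.679, 0.0], [-0.0, -0.0, -1.0]]
ft_force: [-0.8, -0.4, 0.1]
width: 1.001
finger_force: 0.0
```

Call:
{"op": "step_arm", "data": {"steps": [[[0.15, 0.33, 0, 0, 0, 0.05], [0.35, 0.66, 0, 0, 0, 0.1], [0.45, 1, 0, 0, 0, 0.14], [0.45, 1, 0, 0, 0, 0.14], [0.45, 1, 0, 0, 0, 0.14], [0.45, 1, 0, 0, 0, 0.14], [0.45, 1, 0, 0, 0, 0.14], [0.45, 1, 0, 0, 0, 0.14]]]}}

```text
time_s: 1.9
position: [0.4933, 0.0917, 0.2903]
tool_rot: [[0.299, 0.954, -0.001], [0.954, -0.299, 0.001], [0.0, -0.001, -1.0]]
ft_force: [-0.5, -0.4, -0.9]
width: 1.003
finger_force: 0.0
```

Call:
{"op": "step_arm", "data": {"steps": [[[0.15, 0.3, 0, 0, 0, 0.04], [0.3, 0.55, -0.06, 0, 0, 0.08], [0.39, 0.71, -0.13, 0, 0, 0.13], [0.39, 0.71, -0.13, 0, 0, 0.13], [0.39, 0.71, -0.13, 0, 0, 0.13], [0.39, 0.71, -0.13, 0, 0, 0.13], [0.39, 0.71, -0.13, 0, 0, 0.13], [0.39, 0.71, -0.13, 0, 0, 0.13]]], "gripper": 0.55}}

```text
time_s: 2.7
position: [0.6093, 0.3009, 0.2524]
tool_rot: [[-0.1, 0.995, -0.0], [0.995, 0.1, -0.001], [-0.001, -0.001, -1.0]]
ft_force: [-0.9, 0.1, 0.1]
width: 0.552
finger_force: 0.0
```

Run:
```python
from h import *
import pickle
s=get_state(); f=grab_frame("wrist"); pickle.dump((s,f),open("w1.pkl","wb")); save(f,"w1.png")
print(s["position"],s["tool_rot"][:,1],f["hand_eye"],s["width"],s["q"])
for p in[(.569,.301,.103),(.611,.305,.103)]: print(proj(f,p,s))
```

```text
[0.60931238 0.30091515 0.25242096] [ 9.94981720e-01  1.00055503e-01 -5.23581358e-04] [[ 2.31018178e-04  9.61221979e-01  2.75775731e-01  7.05675501e-02]
 [ 9.99999973e-01 -2.21791239e-04 -6.46451317e-05  1.18955968e-03]
 [-9.73680360e-07  2.75775739e-01 -9.61222004e-01 -1.41771732e-01]
 [ 0.00000000e+00  0.00000000e+00  0.00000000e+00  1.00000000e+00]] 0.5518456838479747 [ 3.50441999e-01  5.67835956e-01  2.40037609e-01  1.24367224e+00
 -5.23704129e-04  1.82101511e+00]
[236.1989395  194.07581073]
[280.04764937 194.30228261]
```

View pics/w1.png

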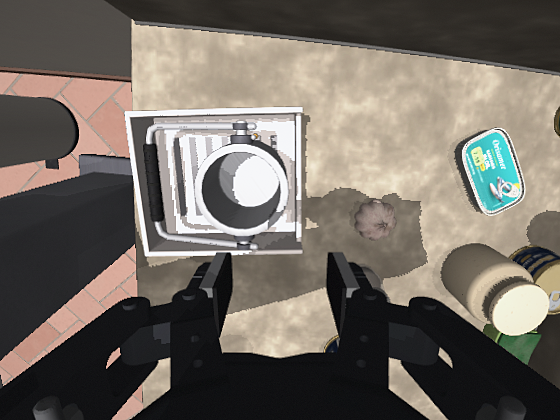

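Wrist view: pail rim outer circle spans u 194–289, v 142–238 (centre ≈(241.5,190)); hinge ends (240,127) and (245,245); grip (150,146)–(158,222).

Run:
```python
from h import *
import pickle
s,f=pickle.load(open("w1.pkl","rb"))
W=lambda u,v,z:plane(f,u,v,z,s)
print("c",W(241.5,190,.103),W(194,190,.103),W(289,190,.103),W(241,142,.103),W(241,238,.103))
an=lambda a,b:np.degrees(np.arctan2(-(a-b)[0],(a-b)[1]))
a,b=W(240,127,.088),W(245,245,.088);print("hinge",a,b,(a+b)/2,an(a,b))
a,b=W(151,146,.068),W(158,222,.068);print("grip",a,b,(a+b)/2,an(a,b))
a,b=W(126,113,.07),W(147,255,.07);print("rack-x",a,b,an(a,b))
gr=cv2.cvtColor(f["image"],cv2.COLOR_RGB2GRAY)
c=cv2.HoughCircles(cv2.GaussianBlur(gr,(5,5),1),cv2.HOUGH_GRADIENT,1,30,param1=120,param2=25,minRadius=34,maxRadius=52); print(c)
```

```text
c [0.57381169 0.30550495 0.103     ] [0.52828945 0.30096722 0.103     ] [0.61910441 0.31006286 0.103     ] [0.57026452 0.35048183 0.103     ] [0.57659563 0.25644242 0.103     ]
hinge [0.56662509 0.36337264 0.088     ] [0.57995792 0.24303365 0.088     ] [0.5732915  0.30320314 0.088     ] 6.322237309374655
grip [0.4730156  0.33495446 0.068     ] [0.47996878 0.25210515 0.068     ] [0.47649219 0.29352981 0.068     ] 4.797340646815628
rack-x [0.44836912 0.36588205 0.07      ] [0.4675969  0.21159953 0.07      ] 7.103975576870613
[[[241.5 189.5  45.9]
  [506.5 303.5  40.3]
  [490.5 171.5  38. ]
  [ 38.5 133.5  39.6]]]
```

Call:
{"op": "step_arm", "data": {"steps": [[[0.016, 0.022, 0, 0, 0, 0.003], [0.016, 0.022, -0.15, 0, 0, 0.003], [0.016, 0.022, -0.3, 0, 0, 0.003], [0.016, 0.022, -0.42, 0, 0, 0.003], [0.016, 0.022, -0.52, 0, 0, 0.003], [0.016, 0.022, -0.57, 0, 0, 0.003], [0.016, 0.022, -0.607, 0, 0, 0.003], [0.016, 0.022, -0.607, 0, 0, 0.003], [0.016, 0.022, -0.607, 0, 0, 0.003]]]}}

```text
time_s: 3.65
position: [0.6149, 0.3103, 0.0718]
tool_rot: [[-0.112, 0.994, 0.002], [0.994, 0.112, 0.001], [0.001, 0.002, -1.0]]
ft_force: [-0.0, -0.1, -0.9]
width: 0.551
finger_force: 0.0
```

Call:
{"op": "step_arm", "data": {"steps": [[[0, 0, 0, 0, 0, 0], [0, 0, 0, 0, 0, 0], [0, 0, 0, 0, 0, 0], [0, 0, 0, 0, 0, 0], [0, 0, 0, 0, 0, 0], [0, 0, 0, 0, 0, 0], [0, 0, 0, 0, 0, 0]]], "gripper": 0, "newtons": 70}}

```text
time_s: 4.35
position: [0.6131, 0.31, 0.0715]
tool_rot: [[-0.112, 0.994, -0.001], [0.994, 0.112, 0.0], [0.0, -0.001, -1.0]]
ft_force: [-4.2, -1.2, 7.2]
width: 0.091
finger_force: 70.3
```

Call:
{"op": "step_arm", "data": {"steps": [[[0, 0, 0.02, 0, 0, 0], [0, 0, 0.05, 0, 0, 0], [0, 0, 0.1, 0, 0, 0], [0, 0, 0.15, 0, 0, 0], [0, 0, 0.2, 0, 0, 0], [0, 0, 0.26, 0, 0, 0], [0, 0, 0.32, 0, 0, 0], [0, 0, 0.36, 0, 0, 0], [0, 0, 0.36, 0, 0, 0], [0, 0, 0.36, 0, 0, 0]]]}}

```text
time_s: 5.35
position: [0.6138, 0.31, 0.1782]
tool_rot: [[-0.112, 0.994, 0.0], [0.994, 0.112, 0.0], [0.0, 0.0, -1.0]]
ft_force: [-0.1, -0.7, -8.7]
width: 0.081
finger_force: 68.6
```

Run:
```python
from h import *
s=get_state(); f=grab_frame("scene"); save(f,"s2.png"); print(s)
```

```text
{'time_s': 5.35, 'q': array([ 3.60447378e-01,  6.18648129e-01,  1.39341837e-01,  1.09119538e+00,
       -3.94521983e-05,  1.81877945e+00]), 'qvel': array([-0.00109091,  0.01995686, -0.02334197, -0.00187984, -0.00077168,
       -0.00018749]), 'tau': array([ 1.48046482e-02, -6.56450987e+01,  3.01870608e+01,  3.00427051e-01,
        9.46750492e-02,  1.79260063e-03]), 'position': array([0.61379454, 0.30998917, 0.17824736]), 'tool_rot': array([[-1.12227324e-01,  9.93682517e-01,  2.89638822e-04],
       [ 9.93682558e-01,  1.12227309e-01,  6.70073048e-05],
       [ 3.40786017e-05,  2.95329097e-04, -9.99999956e-01]]), 'ft_force': array([-0.05714972, -0.6678184 , -8.70664561]), 'wrist_torque': array([-0.00789455, -0.33492102, -0.00082548]), 'finger_force': 68.63473923120182, 'width': 0.08111963498109807}
```

View pics/s2.png

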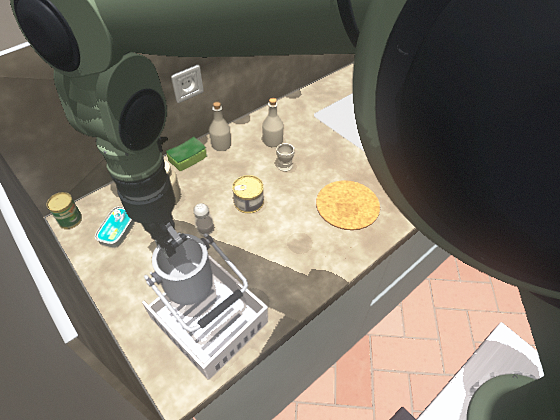

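The pail is held clear above the rack, at about (185,270). Carrying it across to the free worktop.

Call:
{"op": "step_arm", "data": {"steps": [[[0, -0.05, 0, 0, 0, 0], [0, -0.12, 0, 0, 0, 0], [0, -0.22, 0, 0, 0, 0], [0, -0.33, 0, 0, 0, 0], [0, -0.44, 0, 0, 0, 0], [0, -0.55, 0, 0, 0, 0], [0, -0.65, 0, 0, 0, 0], [0, -0.73, 0, 0, 0, 0], [0, -0.77, 0, 0, 0, 0], [0, -0.783, 0, 0, 0, 0], [0, -0.783, 0, 0, 0, 0], [0, -0.783, -0.06, 0, 0, 0], [0, -0.783, -0.14, 0, 0, 0], [0, -0.783, -0.22, 0, 0, 0], [0, -0.783, -0.29, 0, 0, 0], [0, -0.783, -0.34, 0, 0, 0], [0, -0.783, -0.36, 0, 0, 0], [0, -0.783, -0.37, 0, 0, 0], [0, -0.783, -0.37, 0, 0, 0], [0, -0.783, -0.37, 0, 0, 0]]]}}

```text
time_s: 7.4
position: [0.6146, 0.0754, 0.0682]
tool_rot: [[-0.113, 0.994, 0.002], [0.994, 0.113, 0.0], [-0.0, 0.002, -1.0]]
ft_force: [0.5, -0.3, -6.6]
width: 0.086
finger_force: 78.4
```

Run:
```python
from h import *
s=get_state(); f=grab_frame("wrist"); save(f,"w3.png"); print(s["position"],s["ft_force"],s["wrist_torque"])
```

```text
[0.6145946  0.07544182 0.06817234] [ 0.52062835 -0.34164404 -6.5958734 ] [ 0.07041071 -0.36867282  0.02620404]
```

Call:
{"op": "step_arm", "data": {"steps": [[[0, 0, -0.004, 0, 0, 0], [0, 0, -0.008, 0, 0, 0], [0, 0, -0.011, 0, 0, 0], [0, 0, -0.011, 0, 0, 0]]]}}

```text
time_s: 7.85
position: [0.6141, 0.075, 0.0642]
tool_rot: [[-0.112, 0.994, 0.001], [0.994, 0.112, -0.0], [-0.0, 0.001, -1.0]]
ft_force: [0.7, -0.8, -5.5]
width: 0.083
finger_force: 78.3
```

Call:
{"op": "step_arm", "data": {"steps": [[[0, 0, -0.003, 0, 0, 0], [0, 0, -0.005, 0, 0, 0], [0, 0, -0.007, 0, 0, 0], [0, 0, -0.007, 0, 0, 0]]]}}

```text
time_s: 8.25
position: [0.6148, 0.0748, 0.0636]
tool_rot: [[-0.112, 0.994, 0.002], [0.994, 0.112, -0.001], [-0.001, 0.002, -1.0]]
ft_force: [-1.0, -0.8, 6.2]
width: 0.082
finger_force: 80.0
```

Call:
{"op": "step_arm", "data": {"steps": [[[0, 0, 0, 0, 0, 0], [0, 0, 0, 0, 0, 0], [0, 0, 0, 0, 0, 0], [0, 0, 0, 0, 0, 0], [0, 0, 0, 0, 0, 0], [0, 0, 0.08, 0, 0, 0], [0, 0, 0.2, 0, 0, 0], [0, 0, 0.34, 0, 0, 0], [0, 0, 0.48, 0, 0, 0], [-0.1, 0, 0.55, 0, 0, 0], [-0.2, 0, 0.6, 0, 0, 0], [-0.3, -0.04, 0.6, 0, 0, 0], [-0.3, -0.04, 0.6, 0, 0, 0], [-0.3, -0.04, 0.6, 0, 0, 0], [-0.3, -0.04, 0.6, 0, 0, 0], [-0.3, -0.04, 0.6, 0, 0, 0]]], "gripper": 0.45}}

```text
time_s: 9.85
position: [0.5246, 0.0632, 0.2415]
tool_rot: [[-0.112, 0.994, 0.0], [0.994, 0.112, 0.0], [0.0, 0.0, -1.0]]
ft_force: [0.2, -0.6, 0.4]
width: 0.45
finger_force: 0.0
```

Run:
```python
from h import *
import pickle
s=get_state(); f=grab_frame("wrist"); t=grab_frame("top"); pickle.dump((s,f,t),open("w4.pkl","wb")); save(f,"w4.png")
print(s["position"],s["tool_rot"],s["time_s"],s["ft_force"])
cv2.imwrite("pics/t4.png",cv2.cvtColor(cv2.resize(t["image"][200:320,190:350],(640,480),interpolation=cv2.INTER_CUBIC),cv2.COLOR_RGB2BGR))
gr=cv2.cvtColor(f["image"],cv2.COLOR_RGB2GRAY)
print(cv2.HoughCircles(cv2.GaussianBlur(gr,(5,5),1),cv2.HOUGH_GRADIENT,1,30,param1=120,param2=25,minRadius=34,maxRadius=60))
```

```text
[0.52464552 0.06322456 0.24146828] [[-1.12346741e-01  9.93669062e-01  6.82025253e-05]
 [ 9.93669062e-01  1.12346736e-01  8.06052763e-05]
 [ 7.24326382e-05  7.68264794e-05 -9.99999994e-01]] 9.85 [ 0.18326995 -0.61782011  0.43139465]
[[[332.5 194.5  44.9]
  [457.5 223.5  34.7]
  [ 54.5  68.5  39.9]]]
```

View pics/w4.png

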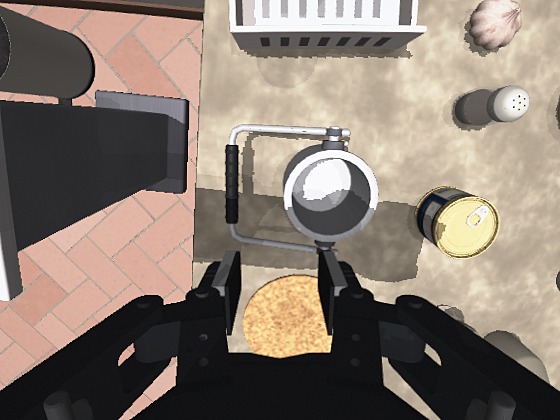

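Pail stands upright: rim centre (332.5,194.5), grip (232,146)–(231,224), bars at v≈129 and 244.

Run:
```python
from h import *
import pickle
s,f,t=pickle.load(open("w4.pkl","rb"))
W=lambda u,v,z:plane(f,u,v,z,s)
an=lambda a,b:np.degrees(np.arctan2(-(a-b)[0],(a-b)[1]))
c=W(331.5,194.5,.095);print("c",c)
a,b=W(232,146,.056),W(231.5,224,.056);g=(a+b)/2;print("grip",a,b,g,an(a,b))
print("pail x from grip->c",np.degrees(np.arctan2(c[1]-g[1],c[0]-g[0])),np.hypot(*(c-g)[:2]))
a,b=W(336,131,.08),W(324,248,.08);print("hinge",(a+b)/2,an(a,b))
m=W(287,318,.006); print("mat approx",m)
print(plane(f,232,185,.056,s))
h=cv2.cvtColor(t["image"],cv2.COLOR_RGB2HSV)
```

```text
c [0.57503133 0.07345388 0.095     ]
grip [0.47204233 0.10471297 0.056     ] [0.47762693 0.01961206 0.056     ] [0.47483463 0.06216252 0.056     ] 3.7545546909199357
pail x from grip->c 6.4296462116321385 0.10083091517022627
hinge [0.57595478 0.07216451 0.08      ] 3.238722560803578
mat approx [ 0.5589095  -0.12854895  0.006     ]
[0.47504221 0.06363887 0.056     ]
```

View pics/t4.png

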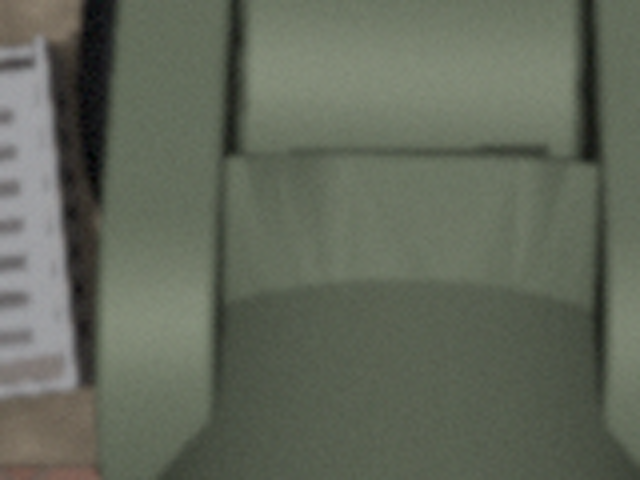

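Call:
{"op": "step_arm", "data": {"steps": [[[-0.09, 0, 0, 0, 0, -0.004], [-0.172, -0.002, -0.05, 0, 0, -0.004], [-0.172, -0.002, -0.15, 0, 0, -0.004], [-0.172, -0.002, -0.28, 0, 0, -0.004], [-0.172, -0.002, -0.4, 0, 0, -0.004], [-0.172, -0.002, -0.52, 0, 0, -0.004], [-0.172, -0.002, -0.61, 0, 0, -0.004], [-0.172, -0.002, -0.66, 0, 0, -0.004], [-0.172, -0.002, -0.69, 0, 0, -0.004], [-0.172, -0.002, -0.69, 0, 0, -0.004], [-0.172, -0.002, -0.69, 0, 0, -0.004]]]}}

```text
time_s: 11.05
position: [0.4728, 0.0626, 0.0352]
tool_rot: [[-0.1, 0.995, 0.001], [0.995, 0.1, 0.0], [-0.0, 0.001, -1.0]]
ft_force: [-0.3, 0.5, -0.2]
width: 0.447
finger_force: 0.0
```

Call:
{"op": "step_arm", "data": {"steps": [[[0, 0, 0, 0, 0, 0], [0, 0, 0, 0, 0, 0], [0, 0, 0, 0, 0, 0], [0, 0, 0, 0, 0, 0], [0, 0, 0, 0, 0, 0], [0, 0, 0, 0, 0, 0], [0, 0, 0, 0, 0, 0]]], "gripper": 0, "newtons": 20}}

```text
time_s: 11.75
position: [0.4724, 0.0623, 0.035]
tool_rot: [[-0.1, 0.995, 0.0], [0.995, 0.1, -0.0], [-0.0, 0.0, -1.0]]
ft_force: [0.2, -1.8, 4.1]
width: 0.15
finger_force: 20.3
```

Run:
```python
from h import *
s=get_state(); f=grab_frame("wrist"); save(f,"w5.png"); print(s["position"],s["ft_force"],s["width"],s["wrist_torque"])
```

```text
[0.47239117 0.06233718 0.03496805] [ 0.20821652 -1.77471972  4.14687576] 0.15006625205684537 [-0.34548483  0.08307538 -0.14235457]
```

View pics/w5.png

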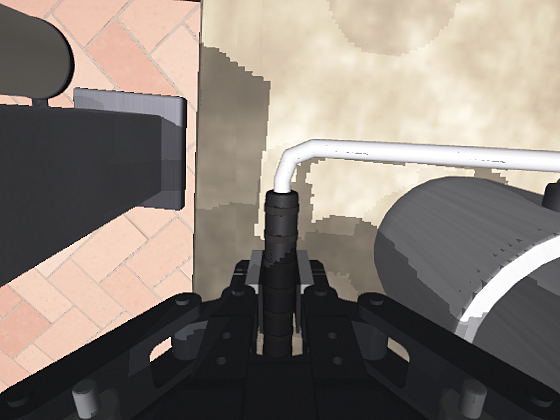

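The grip is pinched centrally (about (281,280)). Swinging up the arc.

Call:
{"op": "step_arm", "data": {"steps": [[[-0.003, 0, 0.015, 0, 0, 0], [-0.007, 0, 0.035, 0, 0, 0], [-0.011, -0.001, 0.06, 0, 0, 0], [-0.012, -0.001, 0.09, 0, 0, 0], [-0.011, -0.001, 0.121, 0, 0, 0], [-0.007, -0.001, 0.151, 0, 0, 0], [0, 0, 0.181, 0, 0, 0], [0.009, 0.001, 0.21, 0, 0, 0], [0.021, 0.002, 0.239, 0, 0, 0], [0.035, 0.003, 0.266, 0, 0, 0], [0.051, 0.005, 0.291, 0, 0, 0], [0.051, 0.005, 0.291, 0, 0, 0], [0.051, 0.005, 0.291, 0, 0, 0]]]}}

```text
time_s: 13.1
position: [0.4867, 0.0639, 0.1218]
tool_rot: [[-0.1, 0.995, -0.002], [0.995, 0.1, -0.0], [-0.0, -0.002, -1.0]]
ft_force: [-1.1, -1.1, -0.1]
width: 0.153
finger_force: 19.8
```

Call:
{"op": "step_arm", "data": {"steps": [[[0.019, 0.002, 0.025, 0, 0, 0], [0.039, 0.004, 0.047, 0, 0, 0], [0.061, 0.006, 0.068, 0, 0, 0], [0.086, 0.009, 0.086, 0, 0, 0], [0.111, 0.011, 0.103, 0, 0, 0], [0.138, 0.014, 0.117, 0, 0, 0], [0.166, 0.017, 0.128, 0, 0, 0], [0.195, 0.02, 0.138, 0, 0, 0], [0.225, 0.023, 0.144, 0, 0, 0], [0.249, 0.025, 0.148, 0, 0, 0], [0.249, 0.025, 0.148, 0, 0, 0], [0.249, 0.025, 0.148, 0, 0, 0]]]}}

```text
time_s: 14.3
position: [0.5644, 0.0711, 0.1679]
tool_rot: [[-0.1, 0.995, 0.004], [0.995, 0.1, -0.001], [-0.001, 0.004, -1.0]]
ft_force: [0.7, -4.1, 8.3]
width: 0.155
finger_force: 20.1
```

Run:
```python
from h import *
s=get_state(); f=grab_frame("scene"); save(f,"s6.png"); print(s["position"],s["ft_force"],s["width"],s["wrist_torque"])
```

```text
[0.56442548 0.07108257 0.16786352] [ 0.65902382 -4.14262576  8.29201819] 0.1548785947597817 [-0.69847841 -0.11621284 -0.04162496]
```

View pics/s6.png

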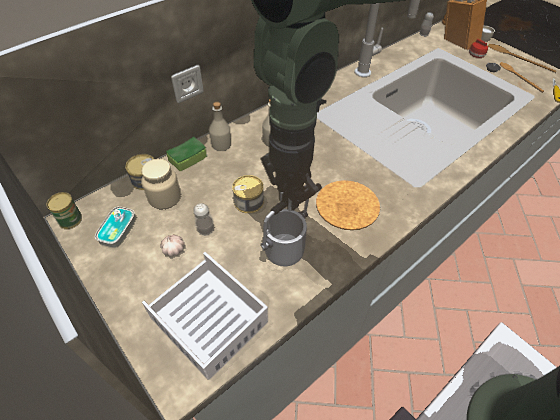

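Handle is near upright over the pail (grip ≈(293,200)). I'll open so the detent can take it home, then check.

Call:
{"op": "step_arm", "data": {"steps": [[[0.008, 0.001, 0.003, 0, 0, 0], [0.016, 0.001, 0.005, 0, 0, 0], [0.016, 0.001, 0.005, 0, 0, 0]]]}}

```text
time_s: 14.65
position: [0.5679, 0.0717, 0.1683]
tool_rot: [[-0.1, 0.995, 0.001], [0.995, 0.1, -0.0], [-0.0, 0.001, -1.0]]
ft_force: [0.6, -3.3, 4.1]
width: 0.153
finger_force: 19.7
```

Call:
{"op": "step_arm", "data": {"steps": [[[0, 0, 0, 0, 0, 0], [0, 0, 0, 0, 0, 0], [0, 0, 0, 0, 0, 0], [0, 0, 0, 0, 0, 0], [0, 0, 0, 0, 0, 0], [0, 0, 0.05, 0, 0, 0], [0, 0, 0.15, 0, 0, 0], [0, 0, 0.27, 0, 0, 0], [0, 0, 0.36, 0, 0, 0], [0, 0, 0.36, 0, 0, 0], [0, 0, 0.36, 0, 0, 0]]], "gripper": 0.5}}

```text
time_s: 15.75
position: [0.5672, 0.0719, 0.2764]
tool_rot: [[-0.1, 0.995, 0.001], [0.995, 0.1, 0.0], [-0.0, 0.001, -1.0]]
ft_force: [-0.2, 0.1, -0.2]
width: 0.501
finger_force: 0.0
```

Run:
```python
from h import *
import pickle
s=get_state(); f=grab_frame("wrist"); pickle.dump((s,f),open("w7.pkl","wb")); save(f,"w7.png"); print(s["position"],s["ft_force"],s["time_s"])
```

```text
[0.56722302 0.07187875 0.27637241] [-0.22589406  0.1303518  -0.19755179] 15.75
```

View pics/w7.png

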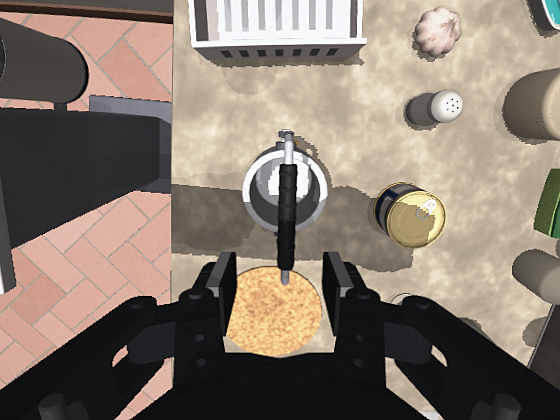

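Handle is up: grip (288,165)–(286,270); rim spans u 243–327, v ≈150–233.

Run:
```python
from h import *
import pickle
s,f=pickle.load(open("w7.pkl","rb"))
W=lambda u,v,z:plane(f,u,v,z,s)
print("rim",W(285,191.5,.095),"grip",W(288,165,.185),W(286,270,.185),W(287,217.5,.185))
im=f["image"];h=cv2.cvtColor(im,cv2.COLOR_RGB2HSV);m=cv2.inRange(h,(5,90,90),(25,255,255));m[:264]=0;m[360:]=0;m[:,:215]=0;m[:,335:]=0
v,u=np.nonzero(m); 
c,r=cv2.minEnclosingCircle(np.c_[u,v].astype(np.float32)); print("mat px",c,r,u.min(),u.max(),v.min(),v.max(),W(*c,.006))
```

```text
rim [0.57497575 0.07240107 0.095     ] grip [0.57123742 0.11228313 0.185     ] [0.57895793 0.02589748 0.185     ] [0.57489932 0.07122044 0.185     ]
mat px (271.4267272949219, 312.2051696777344) 49.960208892822266 226 321 266 356 [ 0.57800611 -0.13666063  0.006     ]
```

Call:
{"op": "step_arm", "data": {"steps": [[[0.023, 0, -0.05, 0, 0, 0], [0.023, 0, -0.14, 0, 0, 0], [0.023, 0, -0.23, 0, 0, 0], [0.023, 0, -0.3, 0, 0, 0], [0.023, 0, -0.34, 0, 0, 0], [0.023, 0, -0.36, 0, 0, 0], [0.023, 0, -0.36, 0, 0, 0], [0.023, 0, -0.36, 0, 0, 0]]]}}

```text
time_s: 16.6
position: [0.5745, 0.0718, 0.1685]
tool_rot: [[-0.1, 0.995, 0.001], [0.995, 0.1, 0.0], [-0.0, 0.001, -1.0]]
ft_force: [0.5, 1.0, 1.3]
width: 0.5
finger_force: 0.0
```

Call:
{"op": "step_arm", "data": {"steps": [[[0, 0, 0, 0, 0, 0], [0, 0, 0, 0, 0, 0], [0, 0, 0, 0, 0, 0], [0, 0, 0, 0, 0, 0], [0, 0, 0, 0, 0, 0], [0, 0, 0, 0, 0, 0], [0, 0, 0, 0, 0, 0], [0, 0, 0, 0, 0, 0]]], "gripper": 0, "newtons": 40}}

```text
time_s: 17.4
position: [0.574, 0.0716, 0.1689]
tool_rot: [[-0.1, 0.995, 0.001], [0.995, 0.1, -0.0], [-0.001, 0.001, -1.0]]
ft_force: [-3.0, -0.8, 5.9]
width: 0.148
finger_force: 39.1
```

Call:
{"op": "step_arm", "data": {"steps": [[[0, 0, 0.01, 0, 0, 0], [0, 0, 0.03, 0, 0, 0], [0, 0, 0.06, 0, 0, 0], [0, 0, 0.09, 0, 0, 0], [0, 0, 0.12, 0, 0, 0], [0, 0, 0.15, 0, 0, 0], [0, 0, 0.17, 0, 0, 0], [0, 0, 0.17, 0, 0, 0], [0, 0, 0.17, 0, 0, 0], [0, 0, 0.17, 0, 0, 0], [0, 0, 0.17, 0, 0, 0]]]}}

```text
time_s: 18.5
position: [0.5735, 0.0718, 0.2185]
tool_rot: [[-0.1, 0.995, -0.001], [0.995, 0.1, -0.0], [0.0, -0.001, -1.0]]
ft_force: [0.5, 0.7, -7.4]
width: 0.144
finger_force: 39.0
```

Call:
{"op": "step_arm", "data": {"steps": [[[0, -0.01, 0, 0, 0, 0], [0, -0.03, 0, 0, 0, 0], [0, -0.07, 0, 0, 0, 0], [0, -0.12, 0, 0, 0, 0], [0, -0.18, 0, 0, 0, 0], [0, -0.24, 0, 0, 0, 0], [0, -0.3, 0, 0, 0, 0], [0, -0.36, 0, 0, 0, 0], [0, -0.42, 0, 0, 0, 0], [0, -0.48, 0, 0, 0, 0], [0, -0.54, 0, 0, 0, 0], [0, -0.6, 0, 0, 0, 0], [0, -0.64, 0, 0, 0, 0], [0, -0.67, 0, 0, 0, 0], [0, -0.69, 0, 0, 0, 0], [0, -0.7, 0, 0, 0, 0], [0, -0.7, 0, 0, 0, 0], [0, -0.7, 0, 0, 0, 0], [0, -0.7, 0, 0, 0, 0], [0, -0.7, 0, 0, 0, 0]]]}}

```text
time_s: 20.5
position: [0.5739, -0.1378, 0.219]
tool_rot: [[-0.101, 0.995, 0.0], [0.995, 0.101, -0.0], [-0.0, -0.0, -1.0]]
ft_force: [-0.6, 0.3, -8.0]
width: 0.149
finger_force: 39.0
```

Run:
```python
from h import *
s=get_state(); f=grab_frame("scene"); save(f,"s8.png"); print(s["position"],s["ft_force"],s["width"],s["wrist_torque"],s["time_s"])
```

```text
[ 0.57392374 -0.13776841  0.21904445] [-0.62048747  0.30591594 -7.95185765] 0.14916578052223112 [-0.05856555 -0.01873112  0.00451764] 20.5
```

View pics/s8.png

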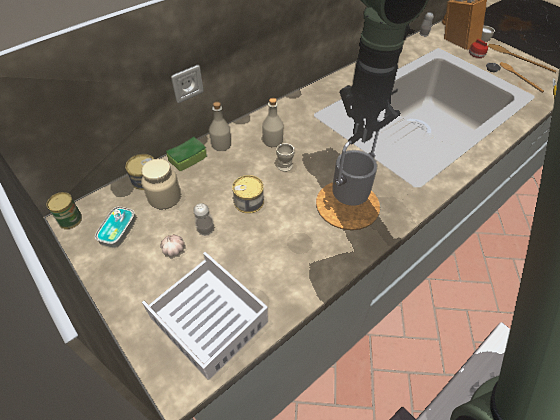

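The pail hangs upright over the mat (pail at (355,178), mat (348,205)). Lowering.

Call:
{"op": "step_arm", "data": {"steps": [[[0, 0, -0.01, 0, 0, 0], [0, 0, -0.03, 0, 0, 0], [0, 0, -0.06, 0, 0, 0], [0, 0, -0.09, 0, 0, 0], [0, 0, -0.115, 0, 0, 0], [0, 0, -0.13, 0, 0, 0], [0, 0, -0.137, 0, 0, 0], [0, 0, -0.137, 0, 0, 0], [0, 0, -0.137, 0, 0, 0]]]}}

```text
time_s: 21.45
position: [0.5741, -0.1383, 0.1782]
tool_rot: [[-0.1, 0.995, 0.001], [0.995, 0.1, -0.0], [-0.0, 0.001, -1.0]]
ft_force: [-0.0, 0.0, -7.4]
width: 0.149
finger_force: 39.0
```

Call:
{"op": "step_arm", "data": {"steps": [[[0, 0, -0.004, 0, 0, 0], [0, 0, -0.007, 0, 0, 0], [0, 0, -0.01, 0, 0, 0], [0, 0, -0.01, 0, 0, 0]]]}}

```text
time_s: 21.85
position: [0.5741, -0.1382, 0.175]
tool_rot: [[-0.1, 0.995, 0.0], [0.995, 0.1, -0.0], [-0.0, 0.0, -1.0]]
ft_force: [-0.2, 0.3, -6.4]
width: 0.146
finger_force: 39.1
```

Call:
{"op": "step_arm", "data": {"steps": [[[0, 0, -0.002, 0, 0, 0], [0, 0, -0.004, 0, 0, 0], [0, 0, -0.005, 0, 0, 0], [0, 0, -0.005, 0, 0, 0]]]}}

```text
time_s: 22.25
position: [0.5746, -0.1384, 0.1749]
tool_rot: [[-0.1, 0.995, 0.002], [0.995, 0.1, -0.001], [-0.001, 0.002, -1.0]]
ft_force: [-2.7, 1.6, 4.0]
width: 0.15
finger_force: 40.1
```

Touching down. Release and rise.

Call:
{"op": "step_arm", "data": {"steps": [[[0, 0, 0, 0, 0, 0], [0, 0, 0, 0, 0, 0], [0, 0, 0, 0, 0, 0], [0, 0, 0, 0, 0, 0], [0, 0, 0, 0, 0, 0], [0, 0, 0.03, 0, 0, 0], [0, 0, 0.1, 0, 0, 0], [0, 0, 0.2, 0, 0, 0], [0, 0, 0.3, 0, 0, 0], [0, 0, 0.36, 0, 0, 0], [0, 0, 0.36, 0, 0, 0], [0, 0, 0.36, 0, 0, 0]]], "gripper": 0.5}}

```text
time_s: 23.45
position: [0.574, -0.1382, 0.2815]
tool_rot: [[-0.1, 0.995, 0.001], [0.995, 0.1, -0.0], [-0.0, 0.001, -1.0]]
ft_force: [0.4, -0.7, -0.6]
width: 0.502
finger_force: 0.0
```

Run:
```python
from h import *
import pickle
s=get_state(); f=grab_frame("wrist"); pickle.dump((s,f),open("w9.pkl","wb")); save(f,"w9.png"); print(s["position"],s["ft_force"],s["time_s"])
c=proj(f,(.574,-.138,.006),s); print(c, proj(f,(.574,-.138,.101),s), proj(f,(.574,-.138,.191),s))
```

```text
[ 0.57395058 -0.13820726  0.28152202] [ 0.39166542 -0.66410329 -0.64504995] 23.45
[278.08592969 176.22673878] [277.87381446 191.20242751] [277.52595657 215.80725066]
```

View pics/w9.png

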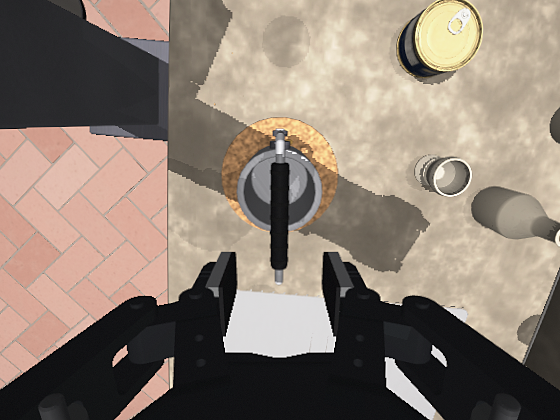

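The pail stands centred on the mat (mat u 222–339, v from 117; rim centre (279,191) and grip (280,216), both as expected), and the handle is up over the axis. Handing in.

```bash
python3 -c "
from cell import *
print(hand_in())"
```

```text
the job is handed in; nothing more can be done
None
```

I handed the job in at about 23 s. In the last camera view the pail stands upright and centred on the cork mat with its handle up. The gripper is open and clear, and I saw nothing else moved; the hand-in returned no verdict.

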